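# Wedge an acetate block fast in the filing jig

## Robot

A 6-joint arm with a two-finger parallel gripper is mounted at the origin on the work surface; the furniture and walls round the work are solid. World frame = base frame: x ahead of the robot, y to its left, z up, the work surface at z = 0. Lengths are in mm, angles in rad, forces in N, time in s.
With the tool pointing down it reaches from about 375 to 825 mm from the base axis. Payload 5.5 kg.
Tool frame: the origin (TCP) lies on the centre line of the jaws, within the pads' length; the fingertips stand r.tcp_to_tips ahead of it and the grasp point (between the pads) is the TCP (r.tcp_to_tips is the distance from the TCP to the fingertips, in mm); z points along the fingers, y is the line along which they close (so a half turn about z gives the same grasp; the last joint's range is limited). The gripper opens to 85 mm and grips with 20 to 120 N. Pads are 22 mm wide; open, the fingers measure 114 mm over their backs; the gripper's body (76 mm by 85 mm) begins 54 mm behind the grasp point. The pads swing forward as they close: fully open they stand 13 mm farther back than shut.
Start: joints at [1.234, 0.314, -0.047, 1.21, 0, 1.571], TCP at [198.278, 566.287, 250.299] pointing down, gripper open.
Joint ranges: [-2.67, 2.67], [-0.69, 1.73], [-1.03, 1.25], [-2.08, 2.16], [-1.42, 1.45], [-3.14, 3.14]. Speed limits (rad/s): [2.39, 2.39, 3.01, 3.14, 3.14, 3.14].

## Interface

Orientations are given as a unit quaternion [x, y, z, w].
In Python, from rig import r gives the robot as it stands. The module is installed in compiled form; this text tells all that it offers.
- The arm moves only by the tool carry_out, never from a script. Its argument "motion" is a list of rows, each a list of 3 entries, a list of its own where there are three numbers: the turn, a rotation vector about the tool's x, y, z in degrees, then the shift along the tool's x, y, z in m, then the closure, from -1 (fully open) to 1 (shut). In form: [[[wx, wy, wz], [dx, dy, dz], grip], ...]. A call has 1 to 20 rows; each row is the pose to reach, as a shift and turn from the pose commanded when the call began, along the tool's axes at that moment; what a row does not reach only later rows make up. A row lasts 1/12 s, in which the tool goes at most 41.7 mm and 7.16 degrees, less where a joint would pass 70% of its speed; a pose out of reach is approached as far as the arm can. A call with a gripper value outside its range is refused whole. The fingers move at their own pace and stop on an object; "newtons" is the grip in N (left out, the last holds). Time passes only in rows, so rows that repeat a pose let the fingers close. It gives the time, the measured TCP pose, the force, the opening and the grip force at its end, in the units of the state.
- r.get_obs(): the state, without advancing time (a new reading comes with each control period).
- r.camera(name): name is "scene" or "top" or "wrist"; returns the picture (420x560x3 uint8, blue, green, red); there is no depth.
- r.calibration(name): a dict with "mtx" (3x3 intrinsics, pixels), "pose" (4x4, takes a point from camera to world coordinates); the wrist camera has in their place "hand_eye" (4x4, takes a point from camera to tool coordinates, whose origin is the TCP and whose axes are the flange's). Camera axes: x right, y up, looking along -z (the intrinsics and any distortion apply to the point x, -y, -z); pixel columns grow to the right and rows downward; lengths in mm; the calibration is good to about 2 mm. The wrist camera is an equidistant fisheye: a pixel r from the principal point sees the ray r / f radians off the axis. A picture is of the moment at which its call begins: read the wrist's pose just before it. calibration takes no time and is no camera call.
- r.hand_in(): hands the job in; it is judged then, once.
The state is a dict: "clock": time; "joints": joint angles; "qvel": joint speeds; "joint_efforts": joint torques, N m; "tcp_pos": TCP position; "orientation": TCP orientation; "force": force on the tool from outside, world axes, zero at the start; "wrist_torque": the same for the moment, N m; "finger_gap": finger opening in mm; "gripper_force": force on a finger pad.
Only numpy, scipy, OpenCV 4.12 (cv2) and the standard library are available. Lean on these libraries where they do the work, as an engineer would, in place of code of your own. Each camera call takes 0.05 s, during which the arm holds its last target. There are 200 camera calls.

## Task

Clamp the acetate block in the wooden filing jig: lay it flat in the jig, fully home against the long fence on its left and the stop at the far end, then slip the loose wooden wedge, thin end first, into the narrowing gap between the block and the slanted cheek, and tap or press it in lengthways until the block is locked tight and stays so when you let go. Drive it firmly but with care, because an overdriven wedge bruises the acetate, and leave the other things on the table where they are.

Things in the scene. Friction and masses are not known exactly. Their poses are not given: they have to be found in the camera images.
- jig: Wooden filing jig, screwed to the table: plywood board 218 x 135 x 18 mm; hardwood strips on it stand 16 mm above the board's top. Origin: on the table under the middle of the block's place. x: drive direction of the wedge, away from the robot; y left; z up. Board: x -135 to +82 mm, y -85 to +50 mm, top z = 18 mm.
- seat (a point): Where the underside's middle of a block that is home lies: on the board, x = 0, y = 0, z = 18 mm in the jig's frame; axes as the jig's, the block's long side along x. The block's front 45 mm then stand clear of fence and cheek, so that fingers can hold it there from both sides.
- mouth (a point): Mouth of the gap: a point on the board, at x = -12.5, y = -28 mm in the jig's frame, between the block's right side and the front end of the slanted cheek (fixed strip, 70 mm long, 16 high). The cheek's face closes in to the left by 12 mm in 110 mm, like the wedge. Gap at the mouth with the block home: set by hand, 14.8 to 19.2 mm, so the depth at which the wedge tightens differs by 40 mm.
- fence (a point): Middle of the fence's face, 8 mm above the board: the fence is the strip on the left, its face at y = +20 mm in the jig's frame, from x = -12 to +58 mm, 22 mm thick, 16 mm high.
- stop (a point): Middle of the stop's face, 8 mm above the board: the stop is the strip at the far end, its face at x = +57.5 mm in the jig's frame, from y = -14 to +42 mm, 20 mm thick, 16 mm high. The wedge's thin end passes it on the right.
- block: Dark brown acetate block with fine layer lines and straight edges, 115 (x) x 40 (y) x 28 mm high, about 0.17 kg. Origin: middle of its underside. Lies loose on the table left or right of the jig; either end may go first.
- wedge: Pale waxed wooden wedge, 150 long (x), 28 mm high, 0.08 kg, loose on the table, thin end (+x) roughly away from the robot. Origin: underside, mid-length, mid-thickness of the head. Head: x -75 to -35 mm, y -11 to +11, parallel. Then the +y side goes straight on (towards the block), the -y side (cheek) slants in to 10 mm thickness (y +1 to +11) at x = +75.
- wedge_butt (a point): Middle of the steel plate, 18 x 24 mm, on the head's end, where the wedge is tapped: x = -77, z = 14 mm in the wedge's frame. About 15 to 20 N along +x locks the wedge; 5 N is too little; above 30 N it bruises the acetate. Once tight it hardly goes on (under 1 mm for 10 N) and it holds by friction when let go.
- wedge_tip (a point): Middle of the thin end's face, x = +75, y = +6, z = +14 mm in the wedge's frame. In the jig the wedge lies parallel to the jig's x, its origin at y = -31 mm in the jig's frame if it touches the block; it is still loose, with 3 mm play or more, with its origin at x = -75 mm (and rests stably there) and tightens somewhere from x = -44 to -3 mm.
- sand_block: Bystander: brown sanding sponge, 65 x 95 x 26 mm, behind the jig to the left. Origin: underside.
- pot_oil: Bystander: small brown pot with black lid, 47 mm across, 58 mm high, far left. Origin: underside.
- pot_paste: Bystander: white pot with red lid, 65 mm across, 42 mm high, far right of the jig. Origin: underside.
- bottle_clear: Bystander: clear water bottle, 72 mm across, 302 mm high, at the far right. Origin: underside.
Not all that is in view belongs to the job. Of the things that look like the block, take the one that is farthest to the robot's right at the start.

How it is judged (in metres and radians):
On the way, in this order (a step that is already met when the one before it is completed fails the run):
1. the block lies flat in the jig, within 4 mm of the stop and 4 mm of the fence, in line with it (x of block in the frame of jig above -0.004 m and y of block in the frame of jig between -0.004 and 0.004 m and z of block in the frame of jig below 0.0205 m and angle between the x axis of block and the x axis of jig, either way round below 0.06 rad), for 0.2 s.
2. the wedge lies flat in the gap between block and cheek, thin end ahead (x of wedge_tip in the frame of jig above -0.01 m and y of wedge_tip in the frame of jig between -0.038 and -0.017 m and z of wedge in the frame of jig below 0.0215 m and angle between the x axis of wedge and the x axis of jig, either way round below 0.12 rad), for 0.1 s.
3. the wedge is tight: it presses on the block (contact force between wedge and block above 9 N), for 0.2 s.
At the end, for the whole second after the job is handed in: The block lies flat in the jig within 2.5 mm of the stop and of the fence and in line with it; the wedge lies flat in the gap, thin end ahead, and, let go and at rest, still presses on the block with more than 9 N (all of step 2 and x of block in the frame of jig above -0.0025 m and y of block in the frame of jig between -0.0025 and 0.004 m and z of block in the frame of jig below 0.0205 m and angle between the x axis of block and the x axis of jig, either way round below 0.035 rad and contact force between wedge and block above 9 N and linear speed of each of block, wedge below 0.01 m/s); the robot touches nothing.
It fails at once if the wedge is overdriven: it presses on the acetate block with more than 34 N (contact force between wedge and block above 34 N).
It fails at once if one of the bystanders is pushed more than 3 cm out of its place (distance of any of sand_block, pot_oil, pot_paste, bottle_clear from where it was at the start of the episode above 0.03 m).
It also fails if it takes over 64 s, if anything falls off the work surface, if the arm or the gripper's body presses on something with over 40 N, if the wrist force passes 120 N, or if a joint passes its speed limit or range.

## Working session

There is one attempt and no reset: what is moved stays moved. The work goes in short steps, Python scripts to look and compute and a tool call to move; the robot and the scene stay as the last step left them, time stands still between calls to the robot, and variables do not carry over. Pictures are saved under pics/ and viewed, at most 10 in all, crops included, and the job is handed in when it is done.

Besides the shell and the picture viewer there is one more tool, called after "Emit:" by a JSON object that holds its "name" and its "arguments", one argument or row to a line. carry_out: Moves the arm, as the interface text tells. Its arguments: {"type":"object","properties":{"motion":{"type":"array"},"newtons":{"type":"number"}},"required":["motion"]}

```bash
mkdir -p pics
cat > h.py <<'E'
import numpy as np, cv2
from rig import r
from scipy.spatial.transform import Rotation as R
def pt(name,u,v,z,cal=None):
    c=cal or r.calibration(name); K=np.array(c['mtx']); P=np.array(c['pose'])
    d=np.array([(u-K[0,2])/K[0,0],-(v-K[1,2])/K[1,1],-1.]); d=P[:3,:3]@d; o=P[:3,3]
    return o+d*(z-o[2])/d[2]
def px(name,p):
    c=r.calibration(name); K=np.array(c['mtx']); P=np.array(c['pose'])
    q=P[:3,:3].T@(np.array(p)-P[:3,3]); return K[0,2]+K[0,0]*q[0]/-q[2], K[1,2]-K[1,1]*q[1]/-q[2]
def wray(u,v,o):
    c=r.calibration('wrist'); K=np.array(c['mtx']); H=np.array(c['hand_eye'])
    a=np.array([(u-K[0,2])/K[0,0],(v-K[1,2])/K[1,1]]); t=np.linalg.norm(a)
    s=np.sin(t)/max(t,1e-9); d=np.array([a[0]*s,-a[1]*s,-np.cos(t)])
    Q=R.from_quat(o['orientation']).as_matrix()
    return Q@H[:3,3]+np.array(o['tcp_pos']), Q@H[:3,:3]@d
def wpt(u,v,z,o):
    a,d=wray(u,v,o); return a+d*(z-a[2])/d[2]
E
python3 - <<'E'
from h import *
for n in ('scene','top'):
    cv2.imwrite(f'pics/{n}0.png',r.camera(n)); c=r.calibration(n); print(n,np.round(c['mtx'],1).tolist(),np.round(c['pose'],2).tolist(),c.keys())
c=r.calibration('wrist');print(np.round(c['mtx'],1).tolist(),np.round(c['hand_eye'],2).tolist())
print(r.tcp_to_tips,r.get_obs())
E
```

```text
scene [[526.1, 0.0, 283.9], [0.0, 526.1, 210.3], [0.0, 0.0, 1.0]] [[0.8, 0.29, -0.53, -102.11], [-0.61, 0.41, -0.68, -933.3], [0.02, 0.86, 0.5, 673.91], [0.0, 0.0, 0.0, 1.0]] dict_keys(['mtx', 'pose'])
top [[481.4, 0.0, 276.8], [0.0, 481.4, 211.4], [0.0, 0.0, 1.0]] [[0.02, 0.99, -0.14, 333.5], [-1.0, 0.02, -0.0, -122.36], [-0.0, 0.14, 0.99, 1514.54], [0.0, 0.0, 0.0, 1.0]] dict_keys(['mtx', 'pose'])
[[325.2, 0.0, 276.5], [0.0, 325.2, 201.2], [0.0, 0.0, 1.0]] [[-0.0, 0.94, 0.33, 85.13], [1.0, 0.0, 0.0, -0.97], [0.0, 0.33, -0.94, -123.22], [0.0, 0.0, 0.0, 1.0]]
19.0 {'clock': 0.1, 'joints': array([ 1.23402627e+00,  3.14158568e-01, -4.79507909e-02,  1.21019826e+00,
        9.96058895e-07,  1.57079566e+00]), 'qvel': array([ 2.43885164e-06, -1.54746232e-03,  3.21796856e-03, -5.44221127e-05,
        5.62965632e-04, -5.74209910e-04]), 'joint_efforts': array([ 3.02240051e-04, -5.40766954e+01,  3.40541053e+01,  1.12251277e-02,
        7.16996374e-05, -1.05667608e-08]), 'tcp_pos': array([198.10658821, 565.84692897, 249.53120718]), 'orientation': array([ 1.67590058e-01,  9.85856481e-01, -7.44876621e-04, -1.27130526e-04]), 'force': array([-0.88009908, -0.32938438, -0.20798354]), 'wrist_torque': array([ 0.04192175,  0.04473617, -0.02931766]), 'gripper_force': 0.0, 'finger_gap': 85.51723401796669}
```

View pics/top0.png

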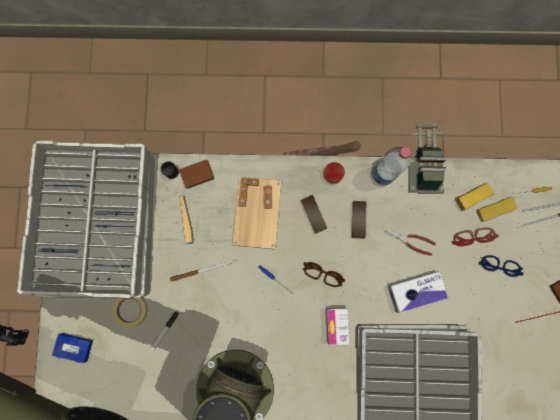

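View pics/scene0.png

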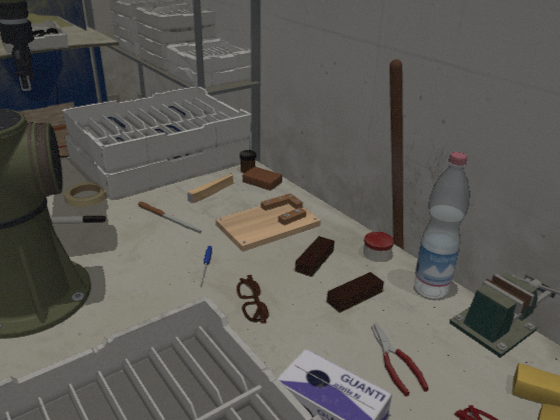

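Top view: block look-alikes are the dark bars at (314,214) and (359,219); the sponge at (197,174) and the glasses at (323,273) are other things. The rightmost dark bar is (359,219) in top, (355,291) in scene. The jig is at (257,213) and the wedge at (186,219). I'll check one crop and make a rough measurement from the two views.

Run:
```python
from h import *
s=cv2.imread('pics/scene0.png'); t=cv2.imread('pics/top0.png')
a=cv2.resize(s[225:320,280:400],(480,380),interpolation=cv2.INTER_CUBIC); b=cv2.resize(t[150:260,170:390],(660,330)[:2],interpolation=cv2.INTER_CUBIC)
b=cv2.resize(t[160:260,280:400],(480,400),interpolation=cv2.INTER_CUBIC)
im=np.zeros((400,790,3),np.uint8); im[:380,:400]=a[:, :400] if 0 else cv2.resize(a,(400,380)); im[:333,400:790]=cv2.resize(b,(390,333)); cv2.imwrite('pics/crop.png',im)
def blob(img,m,box):
    z=np.zeros_like(m); x0,y0,x1,y1=box; z[y0:y1,x0:x1]=m[y0:y1,x0:x1]
    cs,_=cv2.findContours(z,cv2.RETR_EXTERNAL,cv2.CHAIN_APPROX_NONE); c=max(cs,key=cv2.contourArea); return c
g=lambda i:cv2.cvtColor(i,cv2.COLOR_BGR2GRAY)
dark=lambda i:(g(i)<85).astype(np.uint8)*255
def top(c,z,n='top'):
    p=np.array([pt(n,*q,z)[:2] for q in c.reshape(-1,2)],np.float32); return cv2.minAreaRect(p)
for box in ((295,185,335,240),(345,190,375,245)):
    c=blob(t,dark(t),box); print('bar top@z28',top(c,28), cv2.minAreaRect(c))
hsv=cv2.cvtColor(t,cv2.COLOR_BGR2HSV)
w=cv2.inRange(hsv,(8,60,120),(30,255,255))
c=blob(t,w,(175,190,198,248)); rr=top(c,28); print('wedge',rr,np.round(cv2.boxPoints(rr),1).tolist())
c=blob(t,w,(228,170,285,252)); rr=top(c,18); print('jig',rr,np.round(cv2.boxPoints(rr),1).tolist())
# two-view height check: scene bar centroid of top vs top cam
def tri(u1,u2):
    o1=np.array(r.calibration('top')['pose'])[:3,3];o2=np.array(r.calibration('scene')['pose'])[:3,3]
    d1=pt('top',*u1,0)-o1;d2=pt('scene',*u2,0)-o2
    st=np.linalg.lstsq(np.c_[d1,-d2],o2-o1,rcond=None)[0]; return (o1+d1*st[0]+o2+d2*st[1])/2,np.linalg.norm(o1+d1*st[0]-o2-d2*st[1])
print(px('top',(700,-300,0)))
for n in((257,213),):print(tri(n,(268,224)))
```

```text
bar top@z28 ((562.4935302734375, -219.60128784179688), (59.453372955322266, 39.600643157958984), 24.395217895507812) ((309.8965759277344, 205.7586212158203), (18.90812873840332, 12.605419158935547), 66.80140686035156)
bar top@z28 ((486.9001770019531, -369.0088195800781), (37.23454284667969, 40.55485153198242), 89.74578857421875) ((358.0, 230.5), (12.0, 13.0), 0.0)
wedge ((516.5966796875, 167.22113037109375), (149.6675262451172, 23.782690048217773), 9.614014625549316) [[440.79998779296875, 166.39999389648438], [444.79998779296875, 143.0], [592.4000244140625, 168.0], [588.4000244140625, 191.39999389648438]]
jig ((541.717041015625, -53.7335205078125), (137.1493377685547, 220.96044921875), 85.72879791259766) [[426.3999938964844, -113.9000015258789], [646.7999877929688, -130.3000030517578], [657.0, 6.400000095367432], [436.70001220703125, 22.899999618530273]]
(np.float64(334.7198131185102), np.float64(165.22168934238266))
(array([540.06519904, -53.2999731 ,   1.68707195]), np.float64(0.3702506917660797))
```

View pics/crop.png

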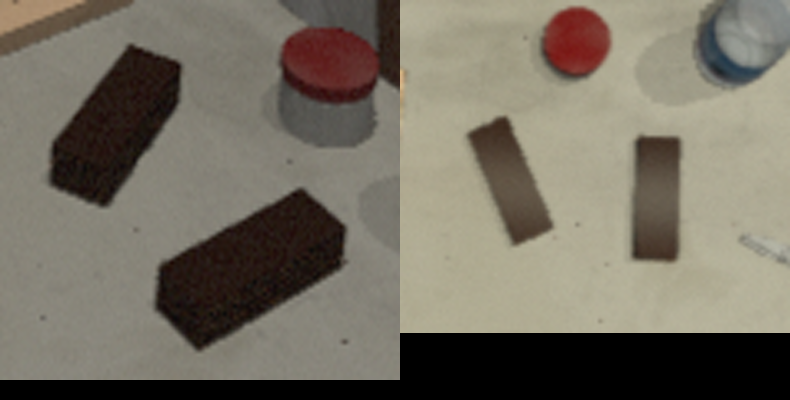

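The crop shows two alike dark brown straight-edged bars. I take the right one, top pixel (359,219), farthest to the robot's right. I'll move to a look above the jig, where the wrist sees all three things.

```bash
cat >> h.py <<'E'
def rel(p,yaw):  # yaw deg of tool x in world, tool down; -> turn about tool z (deg), shift in tool axes (m)
    o=r.get_obs(); Q=R.from_quat(o['orientation']); s=Q.inv().apply(np.array(p)-o['tcp_pos'])/1000
    T=R.from_euler('z',yaw,degrees=True)*R.from_euler('x',180,degrees=True)
    return np.round(np.degrees((Q.inv()*T).as_rotvec()),2),np.round(s,4)
E
python3 - <<'E'
from h import *
print(pt('top',359,219,28),rel((410,230,250),170),rel((500,-60,250),180))
E
```

```text
[ 523.21970245 -372.31766065   28.        ] (array([-0.09, -0.01, -9.3 ]), array([-3.11e-01, -2.47e-01, -1.00e-04])) (array([-9.00e-02, -1.00e-02, -1.93e+01]), array([-4.917e-01, -4.909e-01,  3.000e-04]))
```

Emit:
{"name": "carry_out", "arguments": {
  "motion": [
    [[0,0,-9],[-0.311,-0.247,0],-1],
    [[0,0,-9],[-0.311,-0.247,0],-1],
    [[0,0,-9],[-0.311,-0.247,0],-1],
    [[0,0,-9],[-0.311,-0.247,0],-1],
    [[0,0,-9],[-0.311,-0.247,0],-1],
    [[0,0,-9],[-0.311,-0.247,0],-1],
    [[0,0,-9],[-0.311,-0.247,0],-1],
    [[0,0,-9],[-0.311,-0.247,0],-1],
    [[0,0,-19.3],[-0.492,-0.491,0],-1],
    [[0,0,-19.3],[-0.492,-0.491,0],-1],
    [[0,0,-19.3],[-0.492,-0.491,0],-1],
    [[0,0,-19.3],[-0.492,-0.491,0],-1],
    [[0,0,-19.3],[-0.492,-0.491,0],-1],
    [[0,0,-19.3],[-0.492,-0.491,0],-1],
    [[0,0,-19.3],[-0.492,-0.491,0],-1],
    [[0,0,-19.3],[-0.492,-0.491,0],-1],
    [[0,0,-19.3],[-0.492,-0.491,0],-1],
    [[0,0,-19.3],[-0.492,-0.491,0],-1],
    [[0,0,-19.3],[-0.492,-0.491,0],-1]
  ]
}}

```text
clock: 1.68
tcp_pos: [500.3, -61.4, 249.7]
orientation: [0.002, 1.0, 0.0, -0.001]
force: [-0.3, 0.7, -0.7]
finger_gap: 85.5
gripper_force: 0.0
```

Run:
```python
from h import *
import json
o=r.get_obs(); im=r.camera('wrist'); cv2.imwrite('pics/wA.png',im)
json.dump({k:np.array(o[k]).tolist() for k in('tcp_pos','orientation')},open('A.json','w'))
print(o['clock'],o['tcp_pos'],o['orientation'],o['joints'])
```

```text
1.6833 [500.34314524 -61.4280394  249.6626956 ] [ 1.97801602e-03  9.99997859e-01  1.75296073e-04 -5.81896689e-04] [-1.22289426e-01  1.34826949e-01 -2.74572051e-01  1.16259479e+00
  2.08377710e-04 -1.18333516e-01]
```

View pics/wA.png

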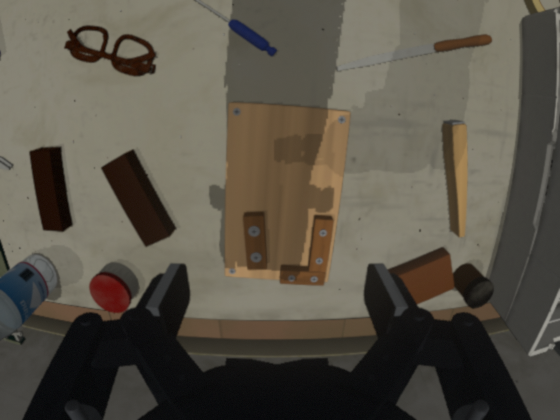

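The wrist view shows the jig board with corners near (229,102), (350,110), (330,285) and (225,277). The cheek is at (256,240), the fence at (321,245), the stop at (302,275), the wedge at (456,180) with its head up (towards the robot), and the target block at (50,190). I'll compute rough poses and go above the block.

Run:
```python
from h import *
import json
A=json.load(open('A.json')); im=cv2.imread('pics/wA.png')
for n,q,z in (('board',(229,102),18),('board',(350,110),18),('board',(225,276),18),('inner corner',(309,266),34),('fencefront',(316,216),34),('cheek front',(265,213),34),('cheekfar',(268,268),34)): print(n,np.round(wpt(*q,z,A),1))
g=cv2.cvtColor(im,cv2.COLOR_BGR2GRAY); hsv=cv2.cvtColor(im,cv2.COLOR_BGR2HSV)
def cont(m,x0,y0,x1,y1):
    z=np.zeros_like(m); z[y0:y1,x0:x1]=m[y0:y1,x0:x1]; cs,_=cv2.findContours(z,cv2.RETR_EXTERNAL,cv2.CHAIN_APPROX_NONE); return max(cs,key=cv2.contourArea).reshape(-1,2)
for n,m,z,b in (('block',(g<70).astype(np.uint8),28,(20,130,85,245)),('wedge',cv2.inRange(hsv,(10,80,110),(30,255,255)),28,(435,110,480,250))):
    c=cont(m,*b); p=np.array([wpt(*q,z,A)[:2] for q in c],np.float32); rr=cv2.minAreaRect(p); print(n,rr,np.round(cv2.boxPoints(rr),1).tolist())
print(rel((523,-372,200),180))
```

```text
board [ 424.1 -113.5   18. ]
board [432.5  18.5  18. ]
board [ 639.9 -129.5   18. ]
inner corner [615.3 -23.6  34. ]
fencefront [550.2 -18.1  34. ]
cheek front [546.3 -75.4  34. ]
cheekfar [617.6 -73.1  34. ]
block ((518.0265502929688, -363.9493713378906), (59.53203582763672, 117.93467712402344), 87.95729064941406) [[458.0, -391.6000061035156], [575.9000244140625, -395.79998779296875], [578.0, -336.29998779296875], [460.20001220703125, -332.1000061035156]]
wedge ((512.41845703125, 165.038330078125), (148.2908477783203, 19.978641510009766), 9.784396171569824) [[437.70001220703125, 162.3000030517578], [441.0, 142.60000610351562], [587.2000122070312, 167.8000030517578], [583.7999877929688, 187.5]]
(array([ 0.04, -0.08, -0.1 ]), array([-0.0237, -0.3119,  0.0495]))
```

Emit:
{"name": "carry_out", "arguments": {
  "motion": [
    [[0,0,2],[-0.022,-0.312,0.05],-1],
    [[0,0,2],[-0.022,-0.312,0.05],-1],
    [[0,0,2],[-0.022,-0.312,0.05],-1],
    [[0,0,2],[-0.022,-0.312,0.05],-1],
    [[0,0,2],[-0.022,-0.312,0.05],-1],
    [[0,0,2],[-0.022,-0.312,0.05],-1],
    [[0,0,2],[-0.022,-0.312,0.05],-1],
    [[0,0,2],[-0.022,-0.312,0.05],-1],
    [[0,0,2],[-0.022,-0.312,0.05],-1],
    [[0,0,2],[-0.022,-0.312,0.05],-1],
    [[0,0,2],[-0.022,-0.312,0.05],-1]
  ]
}}

```text
clock: 2.65
tcp_pos: [522.6, -369.7, 200.2]
orientation: [0.017, 1.0, 0.001, -0.0]
force: [-0.4, 0.4, -0.2]
finger_gap: 85.2
gripper_force: 0.0
```

Run:
```python
from h import *
import json
o=r.get_obs(); im=r.camera('wrist'); cv2.imwrite('pics/wB.png',im)
json.dump({k:np.array(o[k]).tolist() for k in('tcp_pos','orientation')},open('B.json','w'))
print(o['clock'],o['tcp_pos'],o['orientation'])
g=cv2.cvtColor(im,cv2.COLOR_BGR2GRAY); m=(g<70).astype(np.uint8); m[260:]=0
n,l,s,c=cv2.connectedComponentsWithStats(m)
for i in range(1,n):
    if s[i,4]>300:
        cc=cv2.findContours((l==i).astype(np.uint8),0,1)[0][0].reshape(-1,2)
        rr=cv2.minAreaRect(np.array([wpt(*q,28,o)[:2] for q in cc],np.float32)); print(s[i],c[i],rr,np.round(cv2.boxPoints(rr),1).tolist())
```

```text
2.65 [ 522.61133499 -369.7086478   200.16152974] [ 1.65560680e-02  9.99862698e-01  6.11581961e-04 -3.26962219e-04]
[  35    0  111   52 1670] [86.9245509  23.21377246] ((345.8909912109375, -556.6586303710938), (22.27877426147461, 137.705810546875), 17.190095901489258) [[314.8999938964844, -494.20001220703125], [355.6000061035156, -625.7000122070312], [376.8999938964844, -619.0999755859375], [336.20001220703125, -487.6000061035156]]
[ 319    0  118   48 2221] [390.13507429  19.94957226] ((356.9595947265625, -266.09466552734375), (116.49678802490234, 45.09703063964844), 67.0552749633789) [[313.5, -310.8999938964844], [355.0, -328.5], [400.3999938964844, -221.1999969482422], [358.8999938964844, -203.6999969482422]]
[485   0  48  56 592] [512.4222973   29.92060811] ((351.0826110839844, -115.64142608642578), (81.64511108398438, 17.831260681152344), 51.853355407714844) [[318.8999938964844, -142.1999969482422], [332.8999938964844, -153.3000030517578], [383.29998779296875, -89.0], [369.29998779296875, -78.0]]
[ 62  94  69  25 521] [ 96.4184261  102.82725528] ((430.0788269042969, -548.1620483
[... 1609 characters left out ...]
5, -107.19999694824219], [613.5999755859375, -123.9000015258789], [620.2000122070312, -96.0999984741211], [549.7000122070312, -79.4000015258789]]
[514 202  45  58 501] [538.36327345 232.69461078] ((592.05615234375, -35.79682159423828), (48.26822280883789, 86.58209228515625), 76.41444396972656) [[544.2999877929688, -49.099998474121094], [628.5, -69.4000015258789], [639.7999877929688, -22.5], [555.5999755859375, -2.200000047683716]]
[ 15 216  29  39 573] [ 29.20069808 232.34031414] ((572.8193359375, -689.4094848632812), (42.56538391113281, 49.12196731567383), 27.266454696655273) [[542.5999755859375, -677.2999877929688], [565.2000122070312, -721.0], [603.0, -701.5], [580.5, -657.7999877929688]]
```

View pics/wB.png

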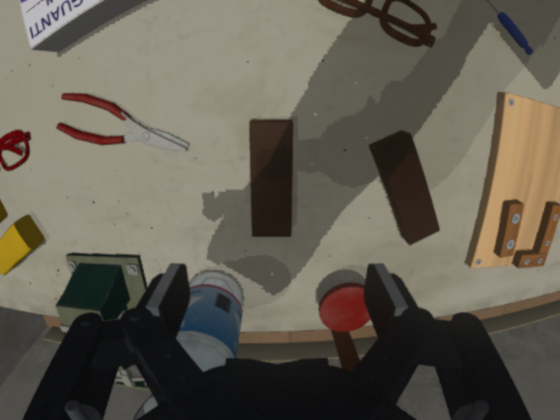

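The block is central at (271,177): 115.6 x 40.8 mm at z=28, centre (519,-375), yaw -2°, which fits the given sizes. I'll grasp it 34 mm towards the robot from its middle.

Emit:
{"name": "carry_out", "arguments": {
  "motion": [
    [[0,0,0],[0.0374,-0.0054,0.08],-1],
    [[0,0,0],[0.0374,-0.0054,0.08],-1],
    [[0,0,0],[0.0374,-0.0054,0.15],-1],
    [[0,0,0],[0.0374,-0.0054,0.15],-1],
    [[0,0,0],[0.0374,-0.0054,0.179],-1],
    [[0,0,0],[0.0374,-0.0054,0.179],-1],
    [[0,0,0],[0.0374,-0.0054,0.179],-1],
    [[0,0,0],[0.0374,-0.0054,0.179],0.6],
    [[0,0,0],[0.0374,-0.0054,0.179],0.6],
    [[0,0,0],[0.0374,-0.0054,0.179],0.6],
    [[0,0,0],[0.0374,-0.0054,0.179],0.6],
    [[0,0,0],[0.0374,-0.0054,0.179],0.6],
    [[0,0,0],[0.0374,-0.0054,0.179],0.6],
    [[0,0,0],[0.0374,-0.0054,0.179],0.6]
  ],
  "newtons": 60
}}

```text
clock: 3.87
tcp_pos: [486.3, -376.6, 23.6]
orientation: [0.017, 1.0, -0.001, 0.002]
force: [-0.2, 1.1, 8.0]
finger_gap: 38.8
gripper_force: 61.4
```

Emit:
{"name": "carry_out", "arguments": {
  "motion": [
    [[0,0,0],[0,0,-0.04],0.6],
    [[0,0,0],[0,0,-0.08],0.6],
    [[0,0,2],[0.013,0.207,-0.126],0.6],
    [[0,0,2],[0.013,0.207,-0.126],0.6],
    [[0,0,2],[0.013,0.207,-0.126],0.6],
    [[0,0,2],[0.013,0.207,-0.126],0.6],
    [[0,0,2],[0.013,0.207,-0.126],0.6],
    [[0,0,2],[0.013,0.207,-0.126],0.6],
    [[0,0,2],[0.013,0.207,-0.126],0.6],
    [[0,0,2],[0.013,0.207,-0.126],0.6],
    [[0,0,2],[0.013,0.207,-0.126],0.6]
  ]
}}

```text
clock: 4.78
tcp_pos: [479.2, -169.5, 147.3]
orientation: [0.035, 0.999, -0.0, 0.0]
force: [0.2, -0.8, -1.8]
finger_gap: 39.3
gripper_force: 61.7
```

Run:
```python
from h import *
import json
o=r.get_obs(); im=r.camera('wrist'); cv2.imwrite('pics/wC.png',im)
json.dump({k:np.array(o[k]).tolist() for k in('tcp_pos','orientation')},open('C.json','w'))
print(o['clock'],o['tcp_pos'],o['orientation'],o['finger_gap'],o['gripper_force'])
cv2.imwrite('pics/wC2.png',cv2.resize(im,(784,588),interpolation=cv2.INTER_CUBIC))
```

```text
4.7833 [ 479.19530107 -169.47101049  147.3288488 ] [ 3.53431851e-02  9.99375176e-01 -3.16840230e-04  1.24701915e-04] 39.317924383773 61.74917221069336
```

View pics/wC2.png

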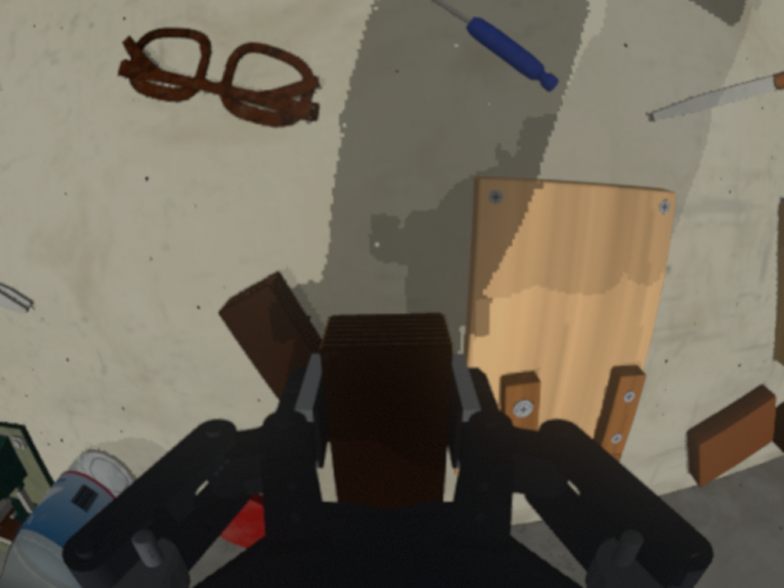

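Wrist view (1.4x): the board's near corners are at (477,178) and (675,192), the cheek front at (503–538,374), and the fence front top corners at (615,367) and (644,369). The block is held square between the pads.

Run:
```python
from h import *
import json
A=json.load(open('A.json'));C=json.load(open('C.json'))
yaw=-4.05; c,s=np.cos(np.radians(yaw)),np.sin(np.radians(yaw)); ex=np.array([c,s]);ey=np.array([-s,c])
def show(n,p,j): print(n,np.round(p,1),'-> origin',np.round(p[:2]-j[0]*ex-j[1]*ey,1))
for n,q,z,j in (('nr',(477,178),18,(-135,-85)),('nl',(675,192),18,(-135,50)),('fence in',(615,367),34,(-12,20)),('fence out',(644,369),34,(-12,42)),('cheek fr',(538,373),34,(-12.5,0))):
    show(n,wpt(q[0]/1.4,q[1]/1.4,z,C),j)
# triangulated height of fence front inner corner from A and C
def tri(a,b):
    (o1,d1),(o2,d2)=a,b; t=np.linalg.lstsq(np.c_[d1,-d2],o2-o1,rcond=None)[0]; p,q=o1+d1*t[0],o2+d2*t[1]; return (p+q)/2,np.linalg.norm(p-q)
print('tri fence',tri(wray(316,216,A),wray(615/1.4,367/1.4,C)),'board',tri(wray(229,102,A),wray(477/1.4,178/1.4,C)))
# jig edge directions from A by board mask
im=cv2.imread('pics/wA.png'); hsv=cv2.cvtColor(im,cv2.COLOR_BGR2HSV); m=cv2.inRange(hsv,(8,70,60),(30,255,255))
def edge(rows,lo,hi,last):
    P=[]
    for v in rows:
        u=np.flatnonzero(m[v,lo:hi])
        if len(u): P.append(wpt(lo+(u[-1]+.5 if last else u[0]-.5),v,18,A)[:2])
    P=np.array(P); vx,vy,x,y=cv2.fitLine(P.astype(np.float32),cv2.DIST_HUBER,0,.01,.01).ravel(); return np.degrees(np.arctan(vy/vx)),(x,y)
for n,a in(('right',(range(150,265,3),215,300,False)),('left',(range(130,205,3),300,375,True))):
    e,p=edge(*a); print(n,e,p,'y_jig rel origin guess',np.dot(np.array(p)-(562,-39),ey))
print('fence edge A', [np.round(wpt(u,v,34,A),1).tolist() for u,v in ((316,216),(309,265))])
```

```text
nr [ 423.8 -116.2   18. ] -> origin [564.5 -40.9]
nl [434.   17.2  18. ] -> origin [565.1 -42.2]
fence in [545.7 -25.4  34. ] -> origin [556.2 -46.2]
fence out [550.7  -1.3  34. ] -> origin [559.7 -44.1]
cheek fr [542.9 -80.5  34. ] -> origin [555.4 -81.4]
tri fence (array([556.51999022, -15.84109431,  17.60542536]), np.float64(0.6883245585043933)) board (array([ 424.5269596 , -114.67696748,   10.36380206]), np.float64(0.34249536243735657))
right -4.6044397 (np.float32(542.1569), np.float32(-123.6347)) y_jig rel origin guess -85.82480372594294
left -4.136627 (np.float32(496.46823), np.float32(14.535828)) y_jig rel origin guess 48.77382646308708
fence edge A [[550.3, -18.1, 34.0], [614.0, -23.8, 34.0]]
```

Board edges give the jig origin as about (565,-40), yaw about -4.2°. I'll bring the block down just above the board, in front of the strips.

Emit:
{"name": "carry_out", "arguments": {
  "motion": [
    [[0,0,0],[0.022,0.1295,0.057],0.6],
    [[0,0,0],[0.022,0.1295,0.057],0.6],
    [[0,0,0],[0.022,0.1295,0.057],0.6],
    [[0,0,0],[0.022,0.1295,0.057],0.6],
    [[0,0,0],[0.022,0.1295,0.057],0.6],
    [[0,0,0],[0.022,0.1295,0.057],0.6],
    [[0,0,0],[0.022,0.1295,0.08],0.6],
    [[0,0,0],[0.022,0.1295,0.1],0.6],
    [[0,0,0],[0.022,0.1295,0.1],0.6],
    [[0,0,0],[0.022,0.1295,0.1],0.6]
  ]
}}

```text
clock: 5.67
tcp_pos: [465.7, -39.2, 47.1]
orientation: [0.036, 0.999, -0.0, -0.001]
force: [0.7, 0.1, -2.4]
finger_gap: 38.8
gripper_force: 61.8
```

Run:
```python
from h import *
import json
o=r.get_obs(); im=r.camera('wrist'); t=r.camera('scene')
json.dump({k:np.array(o[k]).tolist() for k in('tcp_pos','orientation')},open('D.json','w'))
print(o['clock'],o['tcp_pos'],o['orientation'],o['force'])
v=np.zeros((590,800,3),np.uint8); a=cv2.resize(im[60:340,80:480],(500,350)); v[:350,:500]=a
b=cv2.resize(t[180:260,200:340],(420,240)); v[350:590,:420]=b
cv2.imwrite('pics/D.png',v)
```

```text
5.6667 [465.72687266 -39.1804684   47.06757003] [ 3.60545939e-02  9.99349389e-01 -1.42777866e-04 -9.19509755e-04] [ 0.7328661   0.0863566  -2.38599024]
```

View pics/D.png

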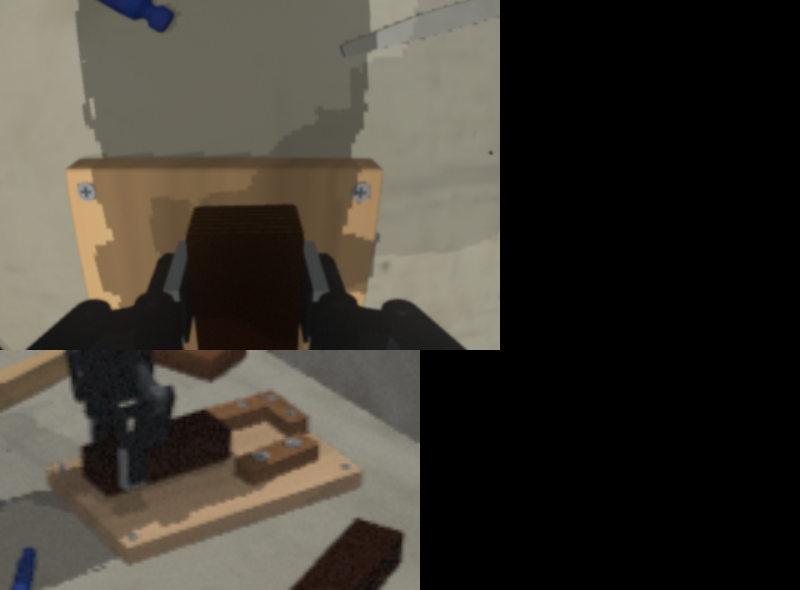

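The scene inset shows the block just above the board in front of the strips. In the wrist inset the board's front corners are at (68,169) and (381,169).

Run:
```python
from h import *
import json
D=json.load(open('D.json'))
P=[wpt(80+.8*x,60+.8*y,18,D) for x,y in((68,169),(381,169))]; print(np.round(P,1), np.degrees(np.arctan2(-(P[1]-P[0])[0],(P[1]-P[0])[1])))
yaw=np.radians(-4.2); ex=np.array([np.cos(yaw),np.sin(yaw)]);ey=np.array([-ex[1],ex[0]])
print(P[0][:2]+135*ex+85*ey,P[1][:2]+135*ex-50*ey)
```

```text
[[ 424.5 -112.2   18. ]
 [ 434.    17.7   18. ]] -4.169834637694974
[565.40228864 -37.33981325] [564.98831097 -42.04056586]
```

Emit:
{"name": "carry_out", "arguments": {
  "motion": [
    [[0,0,0],[-0.015,0.001,0.0035],0.6],
    [[0,0,0],[-0.03,0.001,0.0035],0.6],
    [[0,0,0],[-0.045,0.001,0.0035],0.6],
    [[0,0,0],[-0.055,0.001,0.0035],0.6],
    [[0,0,0],[-0.055,0.001,0.0035],0.6],
    [[0,0,0],[-0.055,0.001,0.0035],0.6]
  ]
}}

```text
clock: 6.27
tcp_pos: [521.6, -40.9, 44.4]
orientation: [0.035, 0.999, -0.0, 0.0]
force: [0.2, 0.3, -1.8]
finger_gap: 39.0
gripper_force: 61.9
```

Emit:
{"name": "carry_out", "arguments": {
  "motion": [
    [[0,0,0],[-0.004,0,0.0015],0.6],
    [[0,0,0],[-0.008,0,0.0015],0.6],
    [[0,0,0],[-0.009,0,0.0015],0.6],
    [[0,0,0],[-0.01,0,0.0015],0.6],
    [[0,0,0],[-0.011,0,0.0015],0.6],
    [[0,0,0],[-0.011,0,0.0015],0.6]
  ]
}}

```text
clock: 6.77
tcp_pos: [530.2, -41.2, 41.8]
orientation: [0.035, 0.999, 0.0, -0.002]
force: [-4.8, -0.1, -0.2]
finger_gap: 38.9
gripper_force: 62.0
```

Emit:
{"name": "carry_out", "arguments": {
  "motion": [
    [[0,0,0],[-0.001,0.001,0],0.6],
    [[0,0,0],[-0.001,0.002,0],0.6],
    [[0,0,0],[-0.001,0.003,0],0.6],
    [[0,0,0],[-0.001,0.004,0],0.6],
    [[0,0,0],[-0.001,0.005,0],0.6],
    [[0,0,0],[-0.001,0.005,0],0.6]
  ]
}}

```text
clock: 7.27
tcp_pos: [530.4, -38.4, 41.7]
orientation: [0.036, 0.999, -0.002, -0.002]
force: [-7.8, -6.7, 2.4]
finger_gap: 38.9
gripper_force: 61.3
```

Emit:
{"name": "carry_out", "arguments": {
  "motion": [
    [[0,0,0],[-0.001,0.001,0],0.6],
    [[0,0,0],[-0.001,0.002,0],0.6],
    [[0,0,0],[-0.001,0.002,0],0.6],
    [[0,0,0],[-0.001,0.002,0],0.6]
  ]
}}

```text
clock: 7.6
tcp_pos: [530.4, -38.0, 41.7]
orientation: [0.037, 0.999, -0.004, -0.003]
force: [-11.6, -12.1, 6.1]
finger_gap: 38.8
gripper_force: 61.4
```

Both stops are felt (forces rise with no motion). Release, lift, back off and look.

Emit:
{"name": "carry_out", "arguments": {
  "motion": [
    [[0,0,0],[0,0,0],-0.3],
    [[0,0,0],[0,0,0],-0.3],
    [[0,0,0],[0.002,-0.003,0],-1],
    [[0,0,0],[0.002,-0.003,0],-1],
    [[0,0,0],[0.002,-0.003,0],-1],
    [[0,0,0],[0.002,-0.003,0],-1],
    [[0,0,0],[0.002,-0.003,-0.04],-1],
    [[0,0,0],[0.002,-0.003,-0.08],-1],
    [[0,0,0],[0.04,-0.003,-0.12],-1],
    [[0,0,0],[0.05,-0.003,-0.16],-1],
    [[0,0,0],[0.05,-0.003,-0.16],-1],
    [[0,0,0],[0.05,-0.003,-0.16],-1]
  ]
}}

```text
clock: 8.6
tcp_pos: [486.0, -34.0, 206.2]
orientation: [0.035, 0.999, -0.0, 0.003]
force: [0.4, 0.2, -0.5]
finger_gap: 85.7
gripper_force: 0.0
```

Run:
```python
from h import *
import json
o=r.get_obs(); im=r.camera('wrist'); cv2.imwrite('pics/wE.png',im)
json.dump({k:np.array(o[k]).tolist() for k in('tcp_pos','orientation')},open('E.json','w'))
print(o['clock'],o['tcp_pos'],o['orientation'],o['force'],o['finger_gap'])
cv2.imwrite('pics/wE2.png',cv2.resize(im[60:330,200:520],(800,675))[:600])
```

```text
8.6 [485.96134907 -33.99688623 206.21305005] [ 3.47673159e-02  9.99389743e-01 -6.59361499e-05  3.37207452e-03] [ 0.42524159  0.17817567 -0.45343495] 85.6510138830691
```

View pics/wE2.png

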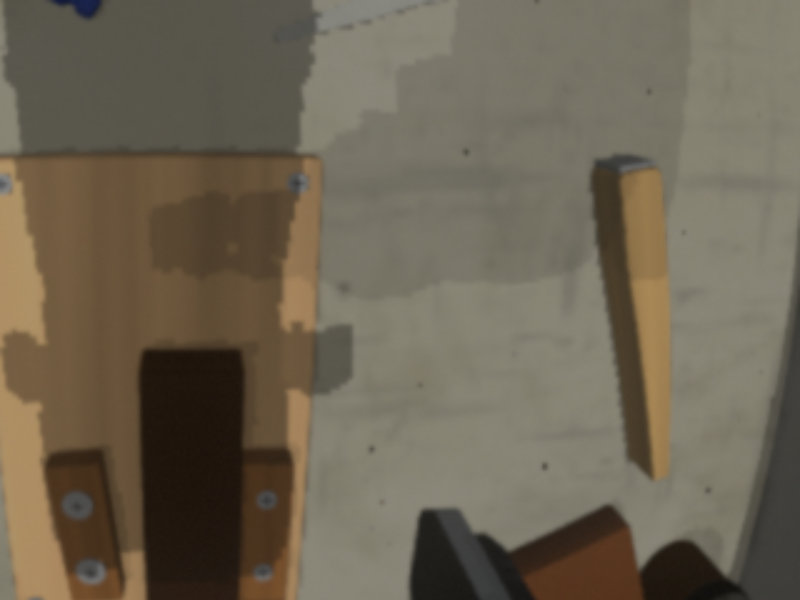

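The block sits flush against the fence (block crop 140–243, fence beyond 243). The wedge's top corners are at (622,172) and (660,168) at the head, (653,478) and (669,478) at the thin end.

Run:
```python
from h import *
import json
E=json.load(open('E.json')); A=json.load(open('A.json'))
f=lambda x,y,z:wpt(200+x*.4,60+y*.4,z,E)
hl,hr,tl,tr=[f(*q,28)[:2] for q in((622,172),(660,168),(653,478),(669,478))]
print('head',hl.round(1),hr.round(1),np.linalg.norm(hl-hr),'tip',tl.round(1),tr.round(1),'len',np.linalg.norm(tr-hr))
d=(tr-hr)/np.linalg.norm(tr-hr); n=np.array([-d[1],d[0]]); yaw=np.degrees(np.arctan2(d[1],d[0]))
org=hr+75*d-11*n; print('yaw',yaw,'origin',org, 'grasp',org-55*d)
def tri(a,b):
    (o1,d1),(o2,d2)=a,b; t=np.linalg.lstsq(np.c_[d1,-d2],o2-o1,rcond=None)[0]; return (o1+d1*t[0]+o2+d2*t[1])/2
im=cv2.imread('pics/wA.png'); 
# A mask-based straight side
hsv=cv2.cvtColor(im,cv2.COLOR_BGR2HSV); m=cv2.inRange(hsv,(10,60,130),(30,255,255)); P=[]
for v in range(130,230,3):
    u=np.flatnonzero(m[v,440:480])
    if len(u): P.append(wpt(440+u[-1]+.5,v,28,A)[:2])
x=cv2.fitLine(np.array(P,np.float32),cv2.DIST_HUBER,0,.01,.01).ravel(); print('A side yaw',np.degrees(np.arctan(x[1]/x[0])),'offset of E head corner from A line',np.dot(hr-x[2:],n))
# block top front corners E (z 46), fence, mouth
for q,z in(((141,352),46),((243,350),46)): print('block front',f(*q,z).round(1))
print('tri tip',tri(wray(200+669*.4,60+478*.4,E),wray(465.5,234.5,A)))
g=org-55*d; print(rel((g[0],g[1],90),180+yaw))
```

```text
head [440.8 143.5] [439.  162.6] 19.130039775332207 tip [584.5 177.7] [585.8 187.5] len 148.9236802628681
yaw 9.620781703859308 origin [514.75569365 164.27066287] grasp [460.52924205 155.07871277]
A side yaw 9.526896 offset of E head corner from A line -0.6081495859985939
block front [498.4 -54.5  46. ]
block front [500.3 -16.9  46. ]
tri tip [569.23680085 168.3381588   54.93229059]
(array([ -0.03,   0.24, -13.61]), array([0.0386, 0.1869, 0.1138]))
```

Emit:
{"name": "carry_out", "arguments": {
  "motion": [
    [[0,0,-7],[0.0386,0.1869,0.08],-0.3],
    [[0,0,-13.6],[0.0386,0.1869,0.08],-0.3],
    [[0,0,-13.6],[0.0386,0.1869,0.08],-0.3],
    [[0,0,-13.6],[0.0386,0.1869,0.08],-0.3],
    [[0,0,-13.6],[0.0386,0.1869,0.114],-0.3],
    [[0,0,-13.6],[0.0386,0.1869,0.114],-0.3],
    [[0,0,-13.6],[0.0386,0.1869,0.114],-0.3],
    [[0,0,-13.6],[0.0386,0.1869,0.114],-0.3],
    [[0,0,-13.6],[0.0386,0.1869,0.114],-0.3]
  ]
}}

```text
clock: 9.4
tcp_pos: [459.1, 154.6, 87.9]
orientation: [-0.084, 0.996, -0.0, -0.0]
force: [-0.6, 0.5, 0.3]
finger_gap: 55.6
gripper_force: 0.0
```

Run:
```python
from h import *
o=r.get_obs(); im=r.camera('wrist')
print(o['clock'],o['tcp_pos'],o['orientation'],o['finger_gap'])
cv2.imwrite('pics/wF.png',im[50:330,140:420])
hsv=cv2.cvtColor(im,cv2.COLOR_BGR2HSV); m=cv2.inRange(hsv,(10,60,60),(30,255,255)); m[:,:200]=0; m[:,360:]=0
for v in range(90,290,10):
    u=np.flatnonzero(m[v])
    if len(u)>3: print(v,u[0],u[-1],wpt(u[0]-.5,v,28,o)[:2].round(1),wpt(u[-1]+.5,v,28,o)[:2].round(1))
```

```text
9.4 [459.05233565 154.6335358   87.90287098] [-8.36131878e-02  9.96498126e-01 -3.27385793e-04 -4.60530403e-04] 55.613192420352256
200 263 296 [438.2 141.8] [434.8 161.8]
210 262 298 [444.5 142.2] [440.8 164.2]
220 263 298 [450.9 143.8] [447.2 165.4]
230 263 298 [457.5 144.8] [453.8 166.7]
240 263 297 [464.3 145.8] [460.7 167.4]
250 263 297 [471.3 146.8] [467.6 168.8]
260 263 297 [478.5 147.9] [474.8 170.2]
270 264 296 [485.9 149.7] [482.3 171. ]
280 266 296 [493.4 152.2] [490.  172.5]
```

The wedge head is measured 22 mm wide at z=28, with mid about 1.3 mm left of the TCP. Descend and grip.

Emit:
{"name": "carry_out", "arguments": {
  "motion": [
    [[0,0,0],[0,0.0013,0.03],-0.3],
    [[0,0,0],[0,0.0013,0.058],-0.3],
    [[0,0,0],[0,0.0013,0.058],-0.3],
    [[0,0,0],[0,0.0013,0.058],-0.3],
    [[0,0,0],[0,0.0013,0.058],0.9],
    [[0,0,0],[0,0.0013,0.058],0.9],
    [[0,0,0],[0,0.0013,0.058],0.9],
    [[0,0,0],[0,0.0013,0.058],0.9],
    [[0,0,0],[0,0.0013,0.058],0.9],
    [[0,0,0],[0,0.0013,0.058],0.9],
    [[0,0,0],[0,0.0013,0.058],0.9]
  ],
  "newtons": 50
}}

```text
clock: 10.37
tcp_pos: [460.4, 156.7, 32.2]
orientation: [-0.084, 0.996, 0.0, 0.002]
force: [0.5, -1.2, 5.9]
finger_gap: 20.7
gripper_force: 49.5
```

Emit:
{"name": "carry_out", "arguments": {
  "motion": [
    [[0,0,0],[0,0,-0.04],0.9],
    [[0,0,0],[0,0,-0.08],0.9],
    [[0,0,7],[0.079,-0.209,-0.09],0.9],
    [[0,0,13.8],[0.079,-0.209,-0.09],0.9],
    [[0,0,13.8],[0.079,-0.209,-0.09],0.9],
    [[0,0,13.8],[0.079,-0.209,-0.09],0.9],
    [[0,0,13.8],[0.079,-0.209,-0.09],0.9],
    [[0,0,13.8],[0.079,-0.209,-0.09],0.9],
    [[0,0,13.8],[0.079,-0.209,-0.09],0.9],
    [[0,0,13.8],[0.079,-0.209,-0.07],0.9],
    [[0,0,13.8],[0.079,-0.209,-0.05],0.9],
    [[0,0,13.8],[0.079,-0.209,-0.05],0.9]
  ]
}}

```text
clock: 11.37
tcp_pos: [414.0, -62.1, 78.4]
orientation: [0.037, 0.999, 0.0, -0.002]
force: [-1.6, 0.7, -1.4]
finger_gap: 20.8
gripper_force: 49.5
```

Run:
```python
from h import *
import json
o=r.get_obs(); im=r.camera('wrist'); s=r.camera('scene')
json.dump({k:np.array(o[k]).tolist() for k in('tcp_pos','orientation')},open('G.json','w'))
print(o['clock'],o['tcp_pos'],o['orientation'],o['force'],o['finger_gap'])
v=np.zeros((590,800,3),np.uint8); v[:350,:500]=cv2.resize(im[60:340,80:480],(500,350)); v[350:590,:420]=cv2.resize(s[180:260,200:340],(420,240),interpolation=cv2.INTER_CUBIC)
cv2.imwrite('pics/G.png',v)
```

```text
11.3667 [413.9814625  -62.0657565   78.43406813] [ 3.65069487e-02  9.99332074e-01  4.00481851e-04 -1.57762871e-03] [-1.63536007  0.74914634 -1.4412757 ] 20.82745601280239
```

View pics/G.png

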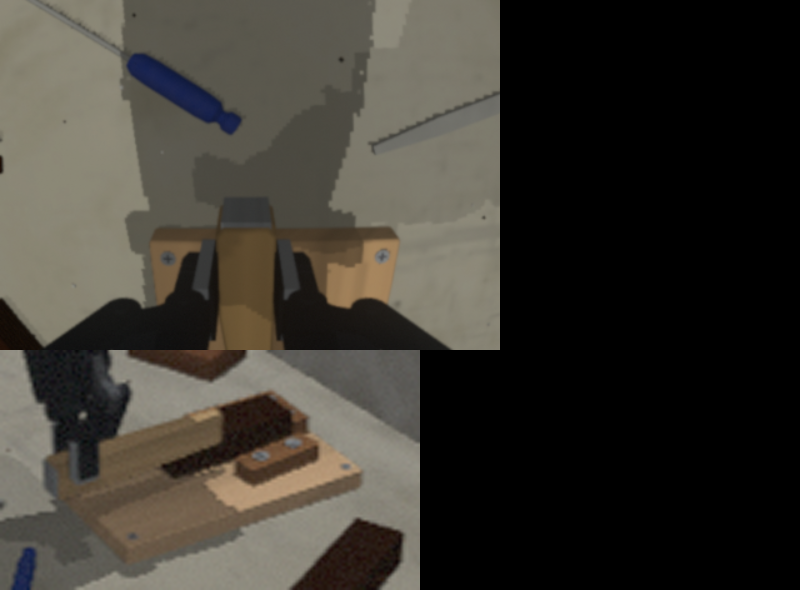

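The wedge is held in line above the board, its head at (245,215) in the crop, with the thin end short of the cheek and to the right of the block. Lower it and slide it into the mouth.

Emit:
{"name": "carry_out", "arguments": {
  "motion": [
    [[0,0,0],[0,-0.001,0.015],0.9],
    [[0,0,0],[0,-0.001,0.027],0.9],
    [[0,0,0],[0,-0.001,0.027],0.9],
    [[0,0,0],[0,-0.001,0.027],0.9],
    [[0,0,0],[-0.005,-0.001,0.027],0.9],
    [[0,0,0],[-0.01,-0.001,0.027],0.9],
    [[0,0,0],[-0.01,-0.001,0.027],0.9]
  ]
}}

```text
clock: 12.05
tcp_pos: [428.2, -64.8, 54.5]
orientation: [0.036, 0.999, -0.0, 0.002]
force: [0.3, -0.3, -0.9]
finger_gap: 21.0
gripper_force: 49.5
```

Emit:
{"name": "carry_out", "arguments": {
  "motion": [
    [[0,0,0],[-0.004,0.001,0.002],0.9],
    [[0,0,0],[-0.008,0.001,0.003],0.9],
    [[0,0,0],[-0.011,0.001,0.0035],0.9],
    [[0,0,0],[-0.011,0.001,0.0035],0.9],
    [[0,0,0],[-0.011,0.001,0.0035],0.9]
  ]
}}

```text
clock: 12.47
tcp_pos: [437.5, -64.5, 50.2]
orientation: [0.037, 0.999, -0.0, 0.0]
force: [-1.0, -0.2, 4.5]
finger_gap: 20.9
gripper_force: 50.3
```

Emit:
{"name": "carry_out", "arguments": {
  "motion": [
    [[0,0,0],[0,0,0],-0.3],
    [[0,0,0],[0,0,0],-0.3],
    [[0,0,0],[0,0,0],-0.3],
    [[0,0,0],[0,0,0],-0.3],
    [[0,0,0],[0,0,-0.04],-0.3],
    [[0,0,0],[0,0,-0.07],-0.3],
    [[0,0,0],[0.03,0,-0.07],0.6],
    [[0,0,0],[0.045,0,-0.07],1],
    [[0,0,0],[0.045,0,-0.07],1],
    [[0,0,0],[0.045,0,-0.07],1],
    [[0,0,0],[0.045,0,-0.07],1],
    [[0,0,0],[0.045,0,-0.07],1]
  ]
}}

```text
clock: 13.47
tcp_pos: [392.6, -61.2, 119.8]
orientation: [0.037, 0.999, -0.0, 0.0]
force: [-0.6, -0.3, 0.6]
finger_gap: -0.2
gripper_force: 0.0
```

Run:
```python
from h import *
import json
o=r.get_obs(); im=r.camera('wrist'); s=r.camera('scene')
print(o['clock'],o['tcp_pos'],o['orientation'],o['force'],o['finger_gap'])
v=np.zeros((590,800,3),np.uint8); v[:350,:500]=cv2.resize(im[60:340,80:480],(500,350)); v[350:590,:420]=cv2.resize(s[180:260,200:340],(420,240),interpolation=cv2.INTER_CUBIC)
cv2.imwrite('pics/H.png',v)
json.dump({k:np.array(o[k]).tolist() for k in('tcp_pos','orientation')},open('H.json','w'))
```

```text
13.4667 [392.59215098 -61.20964339 119.76161517] [ 3.66078078e-02  9.99329680e-01 -2.51412413e-05  2.41816506e-04] [-0.58430205 -0.31820612  0.55192499] -0.15612261690453888
```

View pics/H.png

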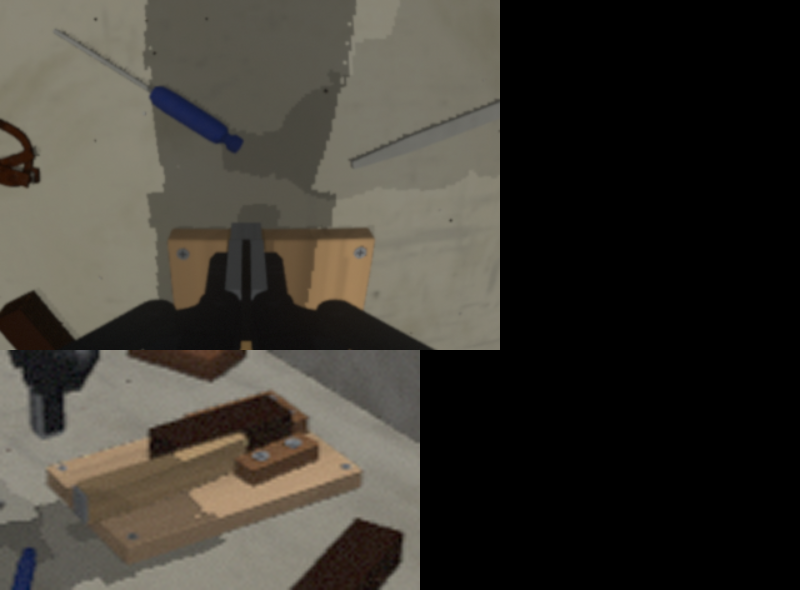

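The picture shows the wedge resting in line in the mouth beside the block (butt at about (80,500) in the inset), with the fingers shut behind it. Lower behind the butt and push while still in the loose range.

Emit:
{"name": "carry_out", "arguments": {
  "motion": [
    [[0,0,0],[0,0,0.035],1],
    [[0,0,0],[0,0,0.062],1],
    [[0,0,0],[0,0,0.062],1],
    [[0,0,0],[0,0,0.062],1],
    [[0,0,0],[-0.004,0,0.062],1],
    [[0,0,0],[-0.008,0,0.062],1],
    [[0,0,0],[-0.012,0,0.062],1],
    [[0,0,0],[-0.016,0,0.062],1],
    [[0,0,0],[-0.02,0,0.062],1],
    [[0,0,0],[-0.024,0,0.062],1],
    [[0,0,0],[-0.028,0,0.062],1],
    [[0,0,0],[-0.032,0,0.062],1],
    [[0,0,0],[-0.032,0,0.062],1]
  ]
}}

```text
clock: 14.65
tcp_pos: [424.8, -63.6, 57.9]
orientation: [0.037, 0.999, -0.0, 0.0]
force: [0.1, -0.2, 0.2]
finger_gap: -0.0
gripper_force: 0.0
```

Emit:
{"name": "carry_out", "arguments": {
  "motion": [
    [[0,0,0],[-0.002,0,0],1],
    [[0,0,0],[-0.004,0,0],1],
    [[0,0,0],[-0.006,0,0],1],
    [[0,0,0],[-0.008,0,0],1],
    [[0,0,0],[-0.008,0,0],1]
  ]
}}

```text
clock: 15.07
tcp_pos: [432.2, -64.1, 57.9]
orientation: [0.037, 0.999, -0.0, 0.0]
force: [0.5, -0.8, 0.2]
finger_gap: -0.1
gripper_force: 0.0
```

Run:
```python
from h import *
o=r.get_obs(); s=r.camera('scene'); print(o['tcp_pos'],o['force'])
# steel plate / wedge extent in scene: project expected butt position vs pale mask
hsv=cv2.cvtColor(s,cv2.COLOR_BGR2HSV)
J=lambda x,y,z:(563.5+x*.9974+y*.0727,-40.6-x*.0727+y*.9974,z)
for x in range(-150,30,15):
    u,v=px('scene',J(x,-31,46)); print(x,round(u),round(v),s[int(round(v)),int(round(u))],end=' | ')
```

```text
[432.17733756 -64.11168942  57.86461144] [ 0.4586519  -0.76904863  0.24735082]
-150 224 226 [53 68 78] | -135 230 224 [77 78 75] | -120 236 222 [19 18 20] | -105 241 221 [ 70  95 115] | -90 247 219 [ 68  93 111] | -75 253 217 [ 70  94 111] | -60 258 215 [ 71  93 111] | -45 264 214 [ 69  93 110] | -30 269 212 [ 68  91 108] | -15 275 210 [103 141 169] | 0 280 209 [104 141 169] | 15 285 207 [ 99 136 163] |
```

Emit:
{"name": "carry_out", "arguments": {
  "motion": [
    [[0,0,0],[-0.0015,0,0],1],
    [[0,0,0],[-0.003,0,0],1],
    [[0,0,0],[-0.0045,0,0],1],
    [[0,0,0],[-0.006,0,0],1],
    [[0,0,0],[-0.006,0,0],1]
  ]
}}

```text
clock: 15.53
tcp_pos: [438.1, -64.5, 57.9]
orientation: [0.037, 0.999, -0.0, 0.0]
force: [0.2, -0.3, 0.7]
finger_gap: 0.2
gripper_force: 0.0
```

Emit:
{"name": "carry_out", "arguments": {
  "motion": [
    [[0,0,0],[-0.0015,0,0],1],
    [[0,0,0],[-0.003,0,0],1],
    [[0,0,0],[-0.0045,0,0],1],
    [[0,0,0],[-0.006,0,0],1],
    [[0,0,0],[-0.006,0,0],1]
  ]
}}

```text
clock: 15.95
tcp_pos: [444.1, -65.0, 57.9]
orientation: [0.037, 0.999, -0.0, 0.0]
force: [-0.3, -0.0, 0.0]
finger_gap: 0.2
gripper_force: 0.0
```

Emit:
{"name": "carry_out", "arguments": {
  "motion": [
    [[0,0,0],[-0.0015,0,0],1],
    [[0,0,0],[-0.003,0,0],1],
    [[0,0,0],[-0.0045,0,0],1],
    [[0,0,0],[-0.006,0,0],1],
    [[0,0,0],[-0.006,0,0],1]
  ]
}}

```text
clock: 16.37
tcp_pos: [450.1, -65.4, 57.9]
orientation: [0.037, 0.999, -0.0, 0.0]
force: [0.3, 0.1, 0.2]
finger_gap: -0.2
gripper_force: 0.0
```

Run:
```python
from h import *
o=r.get_obs(); s=r.camera('scene'); print(o['tcp_pos'],o['force'])
J=lambda x,y,z:(563.5+x*.9974+y*.0727,-40.6-x*.0727+y*.9974,z)
for x in range(-130,60,5):
    u,v=px('scene',J(x,-30,46)); print(x,s[int(round(v)),int(round(u))].tolist(),end=' | ')
g=cv2.cvtColor(s,cv2.COLOR_BGR2GRAY); print(cv2.imread('pics/scene0.png').shape)
```

```text
[450.0945277  -65.40514311  57.86799635] [0.33848463 0.09669008 0.16868781]
-130 [54, 67, 77] | -125 [54, 67, 78] | -120 [54, 53, 54] | -115 [80, 78, 77] | -110 [25, 23, 16] | -105 [20, 23, 22] | -100 [32, 31, 28] | -95 [60, 77, 93] | -90 [72, 96, 113] | -85 [69, 95, 113] | -80 [71, 94, 114] | -75 [70, 93, 111] | -70 [67, 89, 110] | -65 [69, 94, 111] | -60 [67, 92, 109] | -55 [66, 91, 110] | -50 [64, 88, 109] | -45 [69, 91, 109] | -40 [71, 94, 112] | -35 [66, 90, 107] | -30 [69, 92, 110] | -25 [69, 91, 109] | -20 [68, 93, 110] | -15 [70, 92, 109] | -10 [63, 89, 107] | -5 [104, 141, 170] | 0 [101, 138, 165] | 5 [105, 143, 173] | 10 [103, 139, 166] | 15 [101, 140, 166] | 20 [102, 139, 165] | 25 [101, 138, 165] | 30 [100, 136, 163] | 35 [95, 129, 152] | 40 [100, 135, 158] | 45 [79, 109, 130] | 50 [50, 70, 93] | 55 [48, 71, 100] | (420, 560, 3)
```

Emit:
{"name": "carry_out", "arguments": {
  "motion": [
    [[0,0,0],[-0.0015,0,0],1],
    [[0,0,0],[-0.003,0,0],1],
    [[0,0,0],[-0.0045,0,0],1],
    [[0,0,0],[-0.006,0,0],1],
    [[0,0,0],[-0.006,0,0],1]
  ]
}}

```text
clock: 16.83
tcp_pos: [456.0, -65.8, 57.9]
orientation: [0.037, 0.999, -0.0, 0.0]
force: [-0.3, -0.4, 0.5]
finger_gap: 0.1
gripper_force: 0.0
```

Emit:
{"name": "carry_out", "arguments": {
  "motion": [
    [[0,0,0],[-0.0015,0,0],1],
    [[0,0,0],[-0.003,0,0],1],
    [[0,0,0],[-0.0045,0,0],1],
    [[0,0,0],[-0.0055,0,0],1],
    [[0,0,0],[-0.0055,0,0],1]
  ]
}}

```text
clock: 17.25
tcp_pos: [461.2, -66.2, 57.7]
orientation: [0.037, 0.999, 0.0, -0.0]
force: [-1.0, 0.9, -0.2]
finger_gap: 0.1
gripper_force: 0.2
```

Emit:
{"name": "carry_out", "arguments": {
  "motion": [
    [[0,0,0],[-0.001,0,0],1],
    [[0,0,0],[-0.002,0,0],1],
    [[0,0,0],[-0.003,0,0],1],
    [[0,0,0],[-0.004,0,0],1],
    [[0,0,0],[-0.004,0,0],1]
  ]
}}

```text
clock: 17.67
tcp_pos: [464.3, -66.2, 57.4]
orientation: [0.037, 0.999, 0.0, -0.001]
force: [-3.8, 1.6, -0.4]
finger_gap: 0.3
gripper_force: 2.1
```

Emit:
{"name": "carry_out", "arguments": {
  "motion": [
    [[0,0,0],[-0.001,0,0],1],
    [[0,0,0],[-0.002,0,0],1],
    [[0,0,0],[-0.0025,0,0],1],
    [[0,0,0],[-0.0025,0,0],1],
    [[0,0,0],[-0.0025,0,0],1]
  ]
}}

```text
clock: 18.08
tcp_pos: [464.9, -66.4, 57.0]
orientation: [0.037, 0.999, 0.0, -0.002]
force: [-8.9, 1.5, 2.3]
finger_gap: -0.0
gripper_force: 4.1
```

Emit:
{"name": "carry_out", "arguments": {
  "motion": [
    [[0,0,0],[-0.001,0,0],1],
    [[0,0,0],[-0.002,0,0],1],
    [[0,0,0],[-0.0025,0,0],1],
    [[0,0,0],[-0.0025,0,0],1],
    [[0,0,0],[-0.0025,0,0],1]
  ]
}}

```text
clock: 18.5
tcp_pos: [465.1, -66.5, 56.3]
orientation: [0.037, 0.999, 0.0, -0.004]
force: [-12.2, 1.3, 2.6]
finger_gap: -0.0
gripper_force: 6.4
```

Emit:
{"name": "carry_out", "arguments": {
  "motion": [
    [[0,0,0],[-0.001,0,0],1],
    [[0,0,0],[-0.002,0,0],1],
    [[0,0,0],[-0.003,0,0],1],
    [[0,0,0],[-0.003,0,0],1],
    [[0,0,0],[-0.003,0,0],1],
    [[0,0,0],[-0.003,0,0],1]
  ]
}}

```text
clock: 19.0
tcp_pos: [465.3, -66.5, 55.5]
orientation: [0.037, 0.999, 0.0, -0.007]
force: [-18.3, 1.4, 5.1]
finger_gap: -0.3
gripper_force: 9.1
```

18 N reached with hardly any advance, so it is locked. Withdraw slowly, lift, and check by numbers.

Emit:
{"name": "carry_out", "arguments": {
  "motion": [
    [[0,0,0],[0.004,0,0],1],
    [[0,0,0],[0.008,0,0],1],
    [[0,0,0],[0.016,0,0],1],
    [[0,0,0],[0.03,0,0],1],
    [[0,0,0],[0.03,0,-0.04],1],
    [[0,0,0],[0.03,0,-0.08],1],
    [[0,0,0],[0.03,0,-0.12],1],
    [[0,0,0],[0.01,0,-0.16],1],
    [[0,0,0],[0.01,0,-0.16],1],
    [[0,0,0],[0.01,0,-0.16],1],
    [[0,0,0],[0.01,0,-0.16],1]
  ]
}}

```text
clock: 19.92
tcp_pos: [463.6, -66.5, 218.1]
orientation: [0.037, 0.999, -0.0, 0.001]
force: [0.0, 0.2, 0.3]
finger_gap: 0.1
gripper_force: 0.0
```

Run:
```python
from h import *
o=r.get_obs(); im=r.camera('wrist'); cv2.imwrite('pics/wZ.png',im)
print(o['clock'],o['tcp_pos'],o['force'])
hsv=cv2.cvtColor(im,cv2.COLOR_BGR2HSV)
J=lambda p:(np.array([[.9974,-.0727],[.0727,.9974]])@(p[:2]-np.array([563.5,-40.6]))).round(1)
g=im.max(axis=2)
K=r.calibration('wrist')
for v in range(130,270,8):
    row=g[v,150:400]; u=np.flatnonzero(row<52)
    w=np.flatnonzero(cv2.inRange(hsv[v:v+1,150:400],(10,60,60),(30,255,255))[0])
    if len(u): print(v,'dark',u[0]+150,u[-1]+150,J(wpt(u[0]+149.5,v,46,o)),J(wpt(u[-1]+150.5,v,46,o)))
```

```text
19.9167 [463.63555063 -66.45659513 218.10720882] [0.00967902 0.17991818 0.28274475]
218 dark 292 327 [-62.6 -19.4] [-62.5  16.3]
226 dark 150 329 [ -52.7 -167. ] [-53.8  18.8]
234 dark 150 328 [ -43.4 -168.4] [-45.   18.3]
242 dark 150 328 [ -33.9 -170. ] [-36.   18.9]
250 dark 150 327 [ -24.2 -171.7] [-26.7  18.4]
258 dark 150 327 [ -14.2 -173.5] [-17.2  19.1]
266 dark 150 326 [  -3.8 -175.4] [-7.5 18.7]
```

```bash
python3 -c "
from rig import r
print(r.hand_in())"
```

```text
the job is handed in; nothing more can be done
None
```

The job is handed in, but the judge's result was not shown: the block is seated against fence and stop, and the wedge was pressed to about 18 N and let go. The last camera check put the block's left side about 1 mm from the fence line and parallel to it; the force that stays on the block after letting go could not be measured.

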